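Crank the starter with the yellow start key

ROBOT

A 6-joint arm with a two-finger parallel gripper is mounted at the origin on the work surface. World frame = base frame: x ahead of the robot, y to its left, z up, the work surface at z = 0. Lengths are in m, angles in degrees, forces in N, time in s.
With the tool pointing down it reaches from about 0.375 to 0.9 m from the base axis. Payload 3.1 kg.
Tool frame: the origin (TCP) lies on the centre line of the jaws, within the pads' length; the fingertips stand 11 mm ahead of it and the grasp point (between the pads) lies 8 mm behind it; z points along the fingers, y is the line along which they close (so a half turn about z gives the same grasp; the last joint's range is limited). The gripper opens to 87 mm and grips with 3 to 60 N. Pads are 19 mm wide; open, the fingers measure 117 mm over their backs; the gripper's body (75 mm by 190 mm) begins 51 mm behind the grasp point.
Start: joints at [-73.425, 30.224, 82.088, -0, 67.689, -10.227], TCP at [0.282, -0.558, 0.234] pointing down, gripper open.
Joint ranges: [-176.69, 176.69], [-43.24, 126.21], [12.49, 139.97], [-82, 262], [0, 151.66], [-163.58, 163.58]. Speed limits (degrees/s): [159.86, 159.86, 180, 180, 180, 180].

INTERFACE

Orientations are given as a 3x3 rotation matrix whose columns are the frame's x, y, z axes.
In Python, from rig import * gives the robot as it stands.
- The arm moves only by the shell command python3 -m inch 'ROWS'. ROWS is JSON, a list of rows, each an object of numbers: "gripper": the opening in per cent of the stroke, from 0 (shut) to 100 (fully open); "dx", "dy", "dz": the shift along the tool's x, y, z in mm; "turn": the turn about the tool's z in rad. A call has 1 to 12 rows; each row is the pose to reach, as a shift and turn from the pose commanded when the call began, along the tool's axes at that moment; what a row does not reach only later rows make up. A row lasts 1/10 s, in which the tool goes at most 50 mm and 8.59 degrees, less where a joint would pass 70% of its speed; a pose out of reach is approached as far as the arm can. A call with a gripper value outside its range is refused whole. The fingers move at their own pace and stop on an object; the grip force is fixed at half the most. Time passes only in rows, so rows that repeat a pose let the fingers close. It gives the time, the measured TCP pose, the force and the opening at its end, in the units of the state.
- read_state(): the state, without advancing time (a new reading comes with each control period).
- capture(name): name is "scene" or "top" or "wrist"; returns the picture (420x560x3 uint8, red, green, blue); there is no depth.
- get_calibration(name): a dict with "camera_matrix" (3x3 intrinsics, pixels), "world_to_cam" (4x4, takes a point from world to camera coordinates); the wrist camera has in their place "T_tool_cam" (4x4, takes a point from camera to tool coordinates, whose origin is the TCP and whose axes are the flange's). Camera axes: x right, y down, z forward; pixel columns grow to the right and rows downward; lengths in m; the calibration is good to about 2 mm. A picture is of the moment at which its call begins: read the wrist's pose just before it. get_calibration takes no time and is no camera call.
- hand_in(): hands the job in, once; it reports no verdict.
Trained networks look in the newest picture that a camera, given by its name, has taken for a name from the list of things; names that differ only in an ending like _2 or _b are one class to them, and where a whole thing is asked for, a point or a joint stands for the part that bears it (a point fixed in the world has none). Each returns a list of dicts, best first, with "score" (0 to 1); they miss things now and then, are a little off and sometimes report something else, mostly with a low value. They report only what shows in the picture. A call takes as long as a camera call.
- recognise(camera, query): "extent" ([centre column, centre row, width, height] in pixels, round what is visible of it).
The state is a dict: "time_s": time; "joint_positions": joint angles; "qvel": joint speeds; "tau": joint torques, N m; "position": TCP position; "tcp_rot": TCP orientation; "force": force on the tool from outside, world axes, zero at the start; "moment": the same for the moment, N m; "opening": opening from 0.0 (shut) to 1.0 (fully open).
Only numpy, scipy, OpenCV 4.12 (cv2) and the standard library are available. Lean on these libraries where they do the work, as an engineer would, in place of code of your own. Each camera call takes 0.05 s, during which the arm holds its last target. There are 200 camera calls.

TASK

Crank the starter on the bench from the 12 volt start box, the one with the yellow key: twist the yellow key clockwise all the way to its stop, hold it there for a second, then let go so that it springs back to rest. Leave the red key alone.

Things in the scene. Friction and masses are not known exactly. Their poses are not given: they have to be found in the camera images.
- yellow_box: 12 volt start box fixed to the bench: dark steel case 160 (x) x 120 (y) x 80 mm high, round yellow plate and upright yellow key in the middle of its top. Origin: centre of the underside, on the bench; z up. The key turns about the vertical through the origin. Lock ring (34 mm wide) under the key reaches 88 mm height, the rest of the top at most 85 mm.
- yellow_key (a joint): turn of the yellow key, rad: 0 at rest, grows clockwise seen from above, 1.2 at the stop. Grip: upright block 36 long, 12 thick, 34 tall, from 94 to 128 mm above the bench, its length along the box's x at rest. Spring: 0.03 N m at rest, 0.1 N m at the stop; returns the key within 0.5 s once the fingers are open 60 mm or lifted off.
- red_box: 24 volt start box fixed to the bench: dark steel case 160 (x) x 120 (y) x 80 mm high, round red plate and upright red key in the middle of its top. Origin: centre of the underside, on the bench; z up. The key turns about the vertical through the origin. Lock ring (34 mm wide) under the key reaches 88 mm height, the rest of the top at most 85 mm.
- red_key (a joint): turn of the red key, rad: 0 at rest, grows clockwise seen from above, 1.2 at the stop. Grip: upright block 36 long, 12 thick, 34 tall, from 94 to 128 mm above the bench, its length along the box's x at rest. Spring-return too; not to be used.

How it is judged:
By the outcome, as a careful person would: the job done as asked, in the order asked, and still so for the second after the job is handed in, with the robot touching nothing.
It also fails if it takes over 32 s, if anything falls off the work surface, if the arm or the gripper's body presses on something with over 40 N, if the wrist force passes 120 N, or if a joint passes its speed limit or range.

## Working session

There is one attempt and no reset: what is moved stays moved. The work goes in short steps, Python scripts to look and compute and a shell command to move; the robot and the scene stay as the last step left them, time stands still between calls to the robot, and variables do not carry over. Pictures are saved under pics/ and viewed, on a budget of 10 in all, crops included, one or two more only if the job needs it, and the job is handed in when it is done.

```bash
mkdir -p pics
python3 - <<'E'
from rig import *
import cv2,numpy as np
s=read_state();print(s['time_s'],s['position'],np.round(s['tcp_rot'],3).tolist(),s['opening'])
for n in("scene","top"):
    im=capture(n);cv2.imwrite(f"pics/{n}0.png",im[:,:,::-1])
    c=get_calibration(n);print(n,np.round(c['camera_matrix'],1).tolist(),np.round(c['world_to_cam'],3).tolist())
    for q in("yellow_box","yellow_key","red_box","red_key"):print(q,recognise(n,q)[:2])
E
python3 -c "
import cv2,numpy as np
cv2.imwrite('pics/top0v.png',cv2.imread('pics/top0.png'))"
```

```text
0.0 [ 0.28165004 -0.55715721  0.23258032] [[0.893, 0.451, -0.001], [0.451, -0.893, 0.002], [0.0, -0.002, -1.0]] 0.9991520032881258
scene [[441.2, 0.0, 278.1], [0.0, 441.2, 207.8], [0.0, 0.0, 1.0]] [[0.626, 0.78, 0.004, -0.332], [0.667, -0.532, -0.521, -0.296], [-0.404, 0.329, -0.853, 1.119], [0.0, 0.0, 0.0, 1.0]]
yellow_box [{'extent': [331.4, 156.2, 69.9, 84.0], 'score': 0.77}, {'extent': [234.2, 252.2, 23.7, 15.8], 'score': 0.5}]
yellow_key [{'extent': [333.4, 134.8, 10.2, 26.1], 'score': 0.76}]
red_box [{'extent': [233.3, 270.1, 107.4, 95.5], 'score': 0.79}]
red_key [{'extent': [233.8, 252.9, 26.1, 16.6], 'score': 0.68}]
top [[463.6, 0.0, 277.6], [0.0, 463.6, 210.3], [0.0, 0.0, 1.0]] [[0.022, -1.0, 0.014, -0.012], [-0.996, -0.023, -0.087, 0.544], [0.087, -0.012, -0.996, 0.883], [0.0, 0.0, 0.0, 1.0]]
yellow_box [{'extent': [172.9, 251.6, 100.2, 108.0], 'score': 0.55}]
yellow_key [{'extent': [168.2, 249.9, 20.3, 18.6], 'score': 0.53}]
red_box [{'extent': [344.2, 207.2, 95.5, 108.9], 'score': 0.96}]
red_key [{'extent': [347.6, 202.9, 18.5, 20.9], 'score': 0.6}]
```

View pics/top0.png

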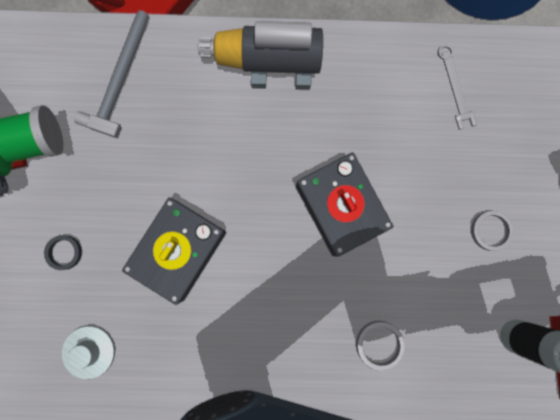

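The top view shows the yellow box at about (174,251) with its key at (168,250), its long side running (223,232)→(176,302). The red box is at (344,205). I'll locate the yellow box from its corners and key, then look from near.

```bash
cat > h.py <<'E'
from rig import *
import cv2,numpy as np
def ray(K,W,uv,z):
    C=np.linalg.inv(W);d=C[:3,:3]@np.linalg.inv(K)@np.r_[uv,1];o=C[:3,3]
    return o+d*(z-o[2])/d[2]
def wristW(s):
    T=np.eye(4);T[:3,:3]=s['tcp_rot'];T[:3,3]=s['position'];return np.linalg.inv(T@np.array(get_calibration('wrist')['T_tool_cam']))
def go(target,psi=None):
    """shift in tool axes, mm; psi = world heading (rad) wanted for the tool x axis"""
    s=read_state();R=np.array(s['tcp_rot']);d=R.T@(np.array(target)-s['position'])*1e3
    h=np.arctan2(R[1,0],R[0,0]);t=None if psi is None else [(-(psi+k*np.pi-h)+np.pi)%(2*np.pi)-np.pi for k in(0,1)]
    print('dx,dy,dz',np.round(d,1),'turn',np.round(t,3) if t else '', 'j',np.round(s['joint_positions'],1),'t',s['time_s'])
def yellow(im):
    h=cv2.cvtColor(im,cv2.COLOR_RGB2HSV);return cv2.inRange(h,(22,120,70),(35,255,255))
E
python3 - <<'E'
from h import *
c=get_calibration('top');K,W=map(np.array,(c['camera_matrix'],c['world_to_cam']))
cs=[ray(K,W,p,.08)for p in((175,198),(224,232),(176,303),(123,270))]
for p in cs:print(p.round(3))
print('centre',np.mean(cs,0),'head',np.degrees(np.arctan2(*(cs[1]-cs[2])[1::-1])),np.degrees(np.arctan2(*(cs[0]-cs[3])[1::-1])))
im=cv2.imread('pics/top0.png')[:,:,::-1];m=yellow(im);n,l,st,ce=cv2.connectedComponentsWithStats(m)
for i in range(1,n):
    if st[i,4]>50:
        x,y,w,h=st[i,:4];print(st[i],ce[i],ray(K,W,(x+w/2-.5,y+h/2-.5),.083).round(3))
print('key',ray(K,W,(168.2,249.9),.125))
c=get_calibration('scene');print('key scene',ray(np.array(c['camera_matrix']),np.array(c['world_to_cam']),(333.4,134.8),.111))
print(np.round(get_calibration('wrist')['T_tool_cam'],3).tolist())
go(np.r_[np.mean(cs,0)[:2],.26],np.radians(-34))
E
```

```text
[0.557 0.19  0.08 ]
[0.497 0.098 0.08 ]
[0.367 0.18  0.08 ]
[0.424 0.278 0.08 ]
centre [0.46124032 0.18674808 0.08      ] head -32.34637930045115 -33.550094334341395
[215  32  26  34 243] [226.1563786   47.89711934] [0.842 0.103 0.083]
[153 231  38  39 996] [171.3373494  250.19477912] [0.462 0.192 0.083]
key [0.46210556 0.18851016 0.125     ]
key scene [0.46431833 0.19703081 0.111     ]
[[0.001, -0.961, -0.275, 0.076], [1.0, 0.001, 0.0, 0.0], [0.0, -0.275, 0.961, -0.151], [0.0, 0.0, 0.0, 1.0]]
dx,dy,dz [ 495.8 -583.7  -26.4] turn [ 1.061 -2.08 ] j [-73.4  30.2  82.1   0.   67.7 -10.2] t 0.5
```

View pics/scene0.png

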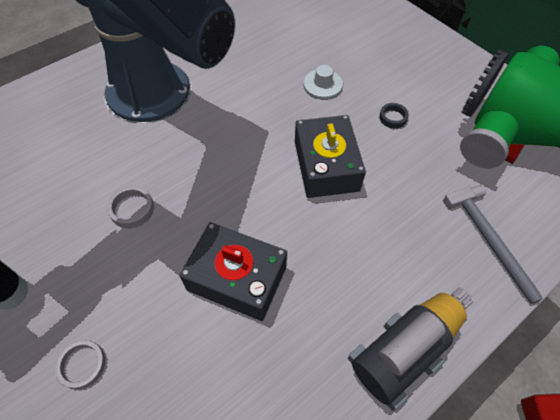

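The scene view confirms the layout: yellow box at about (331,150), its surroundings clear at working height. Turning to the opposite heading keeps joint 6 within range for the 69° twist, so I'll use turn −2.08.

```bash
python3 -m inch '[{"dx":496,"dy":-582,"dz":0,"turn":-2.07},{"dx":496,"dy":-582,"dz":0,"turn":-2.07},{"dx":496,"dy":-582,"dz":0,"turn":-2.07},{"dx":496,"dy":-582,"dz":0,"turn":-2.07},{"dx":496,"dy":-582,"dz":0,"turn":-2.07},{"dx":496,"dy":-582,"dz":0,"turn":-2.07},{"dx":496,"dy":-582,"dz":0,"turn":-2.07},{"dx":496,"dy":-582,"dz":0,"turn":-2.07},{"dx":496,"dy":-582,"dz":0,"turn":-2.07},{"dx":496,"dy":-582,"dz":0,"turn":-2.07},{"dx":496,"dy":-582,"dz":0,"turn":-2.07},{"dx":496,"dy":-582,"dz":0,"turn":-2.07}]'
python3 -c "
from h import *
go((.462,.190,.235),np.radians(-33))"
```

```text
dx,dy,dz [ 498.  -586.2   -1.4] turn [ 1.044 -2.098] j [-73.4  30.2  82.1   0.   67.7 -10.2] t 0.5invalid input
```

```bash
python3 -m inch '[{"gripper":100,"dx":496,"dy":-582,"dz":0,"turn":-2.07},{"gripper":100,"dx":496,"dy":-582,"dz":0,"turn":-2.07},{"gripper":100,"dx":496,"dy":-582,"dz":0,"turn":-2.07},{"gripper":100,"dx":496,"dy":-582,"dz":0,"turn":-2.07},{"gripper":100,"dx":496,"dy":-582,"dz":0,"turn":-2.07},{"gripper":100,"dx":496,"dy":-582,"dz":0,"turn":-2.07},{"gripper":100,"dx":496,"dy":-582,"dz":0,"turn":-2.07},{"gripper":100,"dx":496,"dy":-582,"dz":0,"turn":-2.07},{"gripper":100,"dx":496,"dy":-582,"dz":0,"turn":-2.07},{"gripper":100,"dx":496,"dy":-582,"dz":0,"turn":-2.07},{"gripper":100,"dx":496,"dy":-582,"dz":0,"turn":-2.07},{"gripper":100,"dx":496,"dy":-582,"dz":0,"turn":-2.07}]'
python3 -c "
from h import *
go((.462,.190,.235),np.radians(-33))"
```

```text
time_s: 1.7
position: [0.4237, 0.0272, 0.234]
tcp_rot: [[-0.647, 0.763, 0.001], [0.763, 0.647, -0.0], [-0.001, 0.001, -1.0]]
force: [1.7, -0.4, 1.3]
opening: 1.0
dx,dy,dz [ 99.4 134.5  -1. ] turn [ 2.85  -0.292] j [-11.5  14.7 109.5  -0.   55.7 -51.8] t 1.7
```

All keys are needed in each row. I'll finish the approach and look with the wrist camera.

```bash
python3 -m inch '[{"gripper":100,"dx":99,"dy":134,"dz":0,"turn":-0.29},{"gripper":100,"dx":99,"dy":134,"dz":0,"turn":-0.29},{"gripper":100,"dx":99,"dy":134,"dz":0,"turn":-0.29},{"gripper":100,"dx":99,"dy":134,"dz":0,"turn":-0.29},{"gripper":100,"dx":99,"dy":134,"dz":0,"turn":-0.29},{"gripper":100,"dx":99,"dy":134,"dz":0,"turn":-0.29},{"gripper":100,"dx":99,"dy":134,"dz":0,"turn":-0.29}]'
python3 - <<'E'
from h import *
go((.462,.190,.235),np.radians(-33))
s=read_state();im=capture('wrist');cv2.imwrite('pics/w1.png',im[:,:,::-1])
print(get_calibration('wrist')['camera_matrix']);print(recognise('wrist','yellow_key')[:2],recognise('wrist','yellow_box')[:2])
E
```

```text
time_s: 2.4
position: [0.4621, 0.1861, 0.2335]
tcp_rot: [[-0.834, 0.552, -0.001], [0.552, 0.834, -0.001], [0.0, -0.001, -1.0]]
force: [-0.2, -1.0, -1.1]
opening: 1.001
dx,dy,dz [ 2.2  3.2 -1.5] turn [ 3.133 -0.009] j [  9.1  20.5  99.9  -0.   59.6 -47.4] t 2.4
[[361.71224872   0.         278.49444386]
 [  0.         361.71224872 211.98397949]
 [  0.           0.           1.        ]]
[] [{'extent': [279.1, 186.5, 141.6, 185.2], 'score': 0.6}]
```

View pics/w1.png

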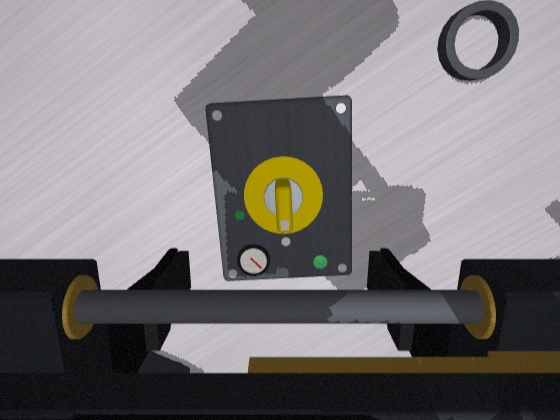

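The wrist view shows the box top with screws at about (217,116), (341,108), (342,268), (233,273), the plate centred near (283,195) and the key roughly vertical at x≈284. The key lies almost along the tool's x, with the fingers on either side of it.

Run:
```python
from h import *
s=read_state();im=cv2.imread('pics/w1.png')[:,:,::-1];K=np.array(get_calibration('wrist')['camera_matrix']);W=wristW(s)
P=[ray(K,W,p,.082)for p in((217,116),(341,108),(342,268),(233,273))]
print(np.round(P,3).tolist(),'c',np.mean(P,0).round(4))
for a,b in((0,3),(1,2)):
    d=P[a]-P[b];print('x head',np.degrees(np.arctan2(d[1],d[0])),np.linalg.norm(d))
for a,b in((0,1),(3,2)):
    d=P[b]-P[a];print('y head+90',np.degrees(np.arctan2(d[1],d[0]))+90,np.linalg.norm(d))
m=yellow(im);n,l,st,ce=cv2.connectedComponentsWithStats(m);i=1+np.argmax(st[1:,4])
ct=max(cv2.findContours((l==i).astype(np.uint8),0,1)[0],key=len)
Q=np.array([ray(K,W,p[0],.083)[:2]*1e3 for p in ct],np.float32);print('plate',cv2.minEnclosingCircle(Q),cv2.fitEllipse(Q))
top=[ray(K,W,p,.128)for p in((278,222),(291,222),(291,233),(278,233))]
cv2.imwrite('pics/w1c.png',cv2.resize(im[145:245,230:340,::-1],None,fx=6,fy=6,interpolation=cv2.INTER_CUBIC))
```

```text
[[0.377, 0.183, 0.082], [0.427, 0.27, 0.082], [0.548, 0.199, 0.082], [0.497, 0.113, 0.082]] c [0.4626 0.1914 0.082 ]
x head 149.84407813581262 0.1391014733301461
x head 149.56361516545533 0.14029052072365883
y head+90 150.03768428380184 0.1002870462504463
y head+90 149.3559868741455 0.09960336811803422
plate ((461.85357666015625, 191.33912658691406), 34.29201889038086) ((461.8754577636719, 191.36094665527344), (67.01992797851562, 67.7232894897461), 52.417091369628906)
```

View pics/w1c.png

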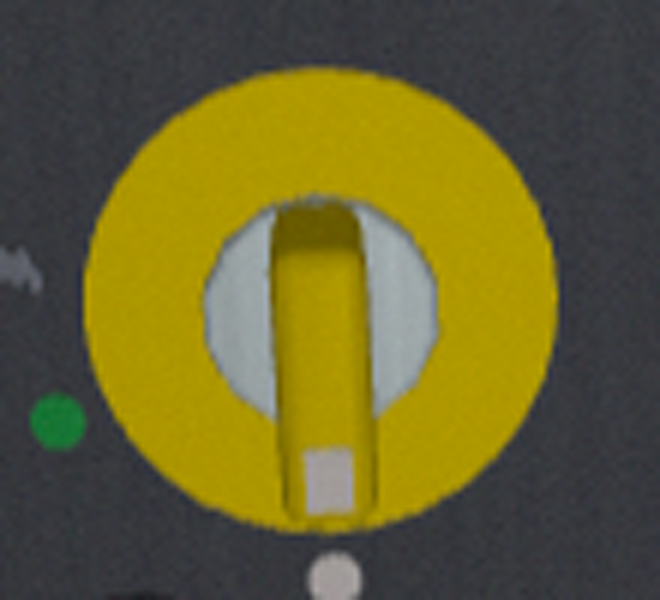

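The box-screw fit (140.0 × 100 mm) and the plate agree: centre (0.462, 0.1914), key axis at 149.7°. The crop shows the key upright at rest, its rest pointer aligned with the grey dot. Next I'll correct and go down to a pre-grasp height.

Run:
```python
from h import *
go((.4621,.1914,.150),np.radians(149.7))
```

```text
dx,dy,dz [ 3.2  4.3 83.6] turn [-0.057  3.085] j [  9.1  20.5  99.9  -0.   59.6 -47.4] t 2.55
```

```bash
python3 -m inch '[{"gripper":100,"dx":3,"dy":4,"dz":40,"turn":-0.057},{"gripper":100,"dx":3,"dy":4,"dz":65,"turn":-0.057},{"gripper":100,"dx":3,"dy":4,"dz":80,"turn":-0.057},{"gripper":100,"dx":3,"dy":4,"dz":80,"turn":-0.057},{"gripper":100,"dx":3,"dy":4,"dz":80,"turn":-0.057},{"gripper":100,"dx":3,"dy":4,"dz":80,"turn":-0.057}]'
python3 - <<'E'
from h import *
s=read_state();go((.4621,.1914,.1085),np.radians(149.7))
im=capture('wrist');cv2.imwrite('pics/w2.png',im[:,:,::-1])
K=np.array(get_calibration('wrist')['camera_matrix']);W=wristW(s)
m=yellow(im);n,l,st,ce=cv2.connectedComponentsWithStats(m);i=1+np.argmax(st[1:,4])
ct=max(cv2.findContours((l==i).astype(np.uint8),0,1)[0],key=len)
Q=np.array([ray(K,W,p[0],.083)[:2]*1e3 for p in ct],np.float32);print(st[i],'plate',cv2.minEnclosingCircle(Q),cv2.fitEllipse(Q))
E
```

```text
time_s: 3.15
position: [0.4631, 0.192, 0.1546]
tcp_rot: [[-0.864, 0.503, 0.002], [0.503, 0.864, 0.0], [-0.002, 0.001, -1.0]]
force: [-0.5, -0.4, -0.1]
opening: 0.998
dx,dy,dz [ 0.7 -1.1 46.1] turn [ 1.00e-03 -3.14e+00] j [  9.7  27.6 104.2   0.   48.  -50.1] t 3.15
[ 224  175  105  109 7141] plate ((463.9029541015625, 189.57725524902344), 37.28248977661133) ((462.2327880859375, 190.98226928710938), (66.27812194824219, 70.75979614257812), 58.678775787353516)
```

View pics/w2.png

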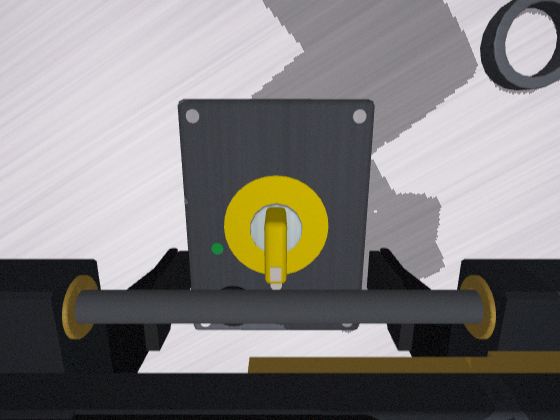

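The key (column 276) sits between the fingers (midline at about column 278) and the box is square to the tool. Now I'll descend and close.

```bash
python3 -m inch '[{"gripper":100,"dx":0.5,"dy":-1,"dz":25,"turn":0},{"gripper":100,"dx":0.5,"dy":-1,"dz":40,"turn":0},{"gripper":100,"dx":0.5,"dy":-1,"dz":45.5,"turn":0},{"gripper":100,"dx":0.5,"dy":-1,"dz":45.5,"turn":0},{"gripper":0,"dx":0.5,"dy":-1,"dz":45.5,"turn":0},{"gripper":0,"dx":0.5,"dy":-1,"dz":45.5,"turn":0},{"gripper":0,"dx":0.5,"dy":-1,"dz":45.5,"turn":0},{"gripper":0,"dx":0.5,"dy":-1,"dz":45.5,"turn":0},{"gripper":0,"dx":0.5,"dy":-1,"dz":45.5,"turn":0},{"gripper":0,"dx":0.5,"dy":-1,"dz":45.5,"turn":0},{"gripper":0,"dx":0.5,"dy":-1,"dz":45.5,"turn":0},{"gripper":0,"dx":0.5,"dy":-1,"dz":45.5,"turn":0}]'
python3 - <<'E'
from h import *
s=read_state();print(s['force'],s['moment'],s['opening']*87);go((.4621,.1914,.1085),np.radians(149.7))
E
```

```text
time_s: 4.4
position: [0.4612, 0.1916, 0.108]
tcp_rot: [[-0.864, 0.503, -0.0], [0.503, 0.864, -0.0], [0.0, -0.0, -1.0]]
force: [0.2, 0.5, -0.1]
opening: 0.356
[ 0.205655    0.54184392 -0.1496595 ] [ 0.06974326 -0.16599694 -0.02624194] 30.943170075648027
dx,dy,dz [-0.8  0.3 -0.5] turn [ 2.00e-03 -3.14e+00] j [  9.7  32.2 106.4   0.   41.4 -50.1] t 4.4
```

Still closing (31 mm). I'll allow more rows.

```bash
python3 -m inch '[{"gripper":0,"dx":0,"dy":0,"dz":0,"turn":0},{"gripper":0,"dx":0,"dy":0,"dz":0,"turn":0},{"gripper":0,"dx":0,"dy":0,"dz":0,"turn":0},{"gripper":0,"dx":0,"dy":0,"dz":0,"turn":0},{"gripper":0,"dx":0,"dy":0,"dz":0,"turn":0},{"gripper":0,"dx":0,"dy":0,"dz":0,"turn":0},{"gripper":0,"dx":0,"dy":0,"dz":0,"turn":0}]'
python3 - <<'E'
from h import *
s=read_state();print(s['force'],s['moment'],s['opening']*87);go((.4621,.1914,.1085),np.radians(149.7))
E
```

```text
time_s: 5.1
position: [0.4611, 0.1913, 0.108]
tcp_rot: [[-0.865, 0.503, -0.001], [0.503, 0.865, -0.0], [0.0, -0.001, -1.0]]
force: [-0.9, -1.7, 2.3]
opening: 0.132
[-0.87401757 -1.72841765  2.2995946 ] [-0.38702843 -0.07686527 -0.04718128] 11.503509846956108
dx,dy,dz [-0.9  0.6 -0.5] turn [ 2.000e-03 -3.139e+00] j [  9.7  32.2 106.4  -0.   41.4 -50.1] t 5.1
```

Gripped at about 12 mm. Now I'll twist clockwise (+turn about the downward tool z).

```bash
python3 -m inch '[{"gripper":0,"dx":0,"dy":0,"dz":0,"turn":0.1},{"gripper":0,"dx":0,"dy":0,"dz":0,"turn":0.2},{"gripper":0,"dx":0,"dy":0,"dz":0,"turn":0.3},{"gripper":0,"dx":0,"dy":0,"dz":0,"turn":0.4},{"gripper":0,"dx":0,"dy":0,"dz":0,"turn":0.5},{"gripper":0,"dx":0,"dy":0,"dz":0,"turn":0.6},{"gripper":0,"dx":0,"dy":0,"dz":0,"turn":0.7},{"gripper":0,"dx":0,"dy":0,"dz":0,"turn":0.8},{"gripper":0,"dx":0,"dy":0,"dz":0,"turn":0.9},{"gripper":0,"dx":0,"dy":0,"dz":0,"turn":1.0},{"gripper":0,"dx":0,"dy":0,"dz":0,"turn":1.08},{"gripper":0,"dx":0,"dy":0,"dz":0,"turn":1.14}]'
python3 - <<'E'
from h import *
s=read_state();print(s['force'],s['moment'],s['opening']*87);go((.4621,.1914,.1085),np.radians(149.7)-1.2)
E
```

```text
time_s: 6.3
position: [0.4614, 0.1915, 0.108]
tcp_rot: [[0.098, 0.995, 0.0], [0.995, -0.098, -0.0], [-0.0, 0.0, -1.0]]
force: [0.3, -1.4, 0.2]
opening: 0.131
[ 0.30050052 -1.4278404   0.20661171] [-0.33663777 -0.12567245  0.08622544] 11.401588461853574
dx,dy,dz [-0.   0.7 -0.5] turn [ 0.06  -3.082] j [  9.7  32.2 106.4  -0.   41.4  15.3] t 6.3
```

```bash
python3 -m inch '[{"gripper":0,"dx":0,"dy":0,"dz":0,"turn":0.04},{"gripper":0,"dx":0,"dy":0,"dz":0,"turn":0.07},{"gripper":0,"dx":0,"dy":0,"dz":0,"turn":0.10},{"gripper":0,"dx":0,"dy":0,"dz":0,"turn":0.10},{"gripper":0,"dx":0,"dy":0,"dz":0,"turn":0.10}]'
python3 - <<'E'
from h import *
s=read_state();print(s['force'],s['moment'],s['opening']*87);go((.4621,.1914,.1085),np.radians(149.7)-1.2)
im=capture('wrist');cv2.imwrite('pics/w3.png',im[:,:,::-1])
E
```

```text
time_s: 6.8
position: [0.4615, 0.1915, 0.108]
tcp_rot: [[0.192, 0.981, 0.001], [0.981, -0.192, -0.001], [-0.0, 0.001, -1.0]]
force: [-0.4, -2.6, 0.6]
opening: 0.14
[-0.39128341 -2.62394998  0.60747258] [-0.35341895 -0.18232663  0.66722009] 12.197803654653399
dx,dy,dz [ 0.   0.6 -0.5] turn [-0.036  3.106] j [ 9.700e+00  3.220e+01  1.064e+02 -1.000e-01  4.140e+01  2.090e+01] t 6.8
```

View pics/w3.png

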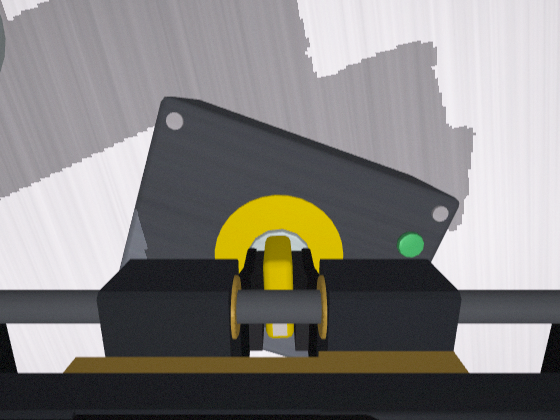

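The moment about z jumped from 0.09 to 0.67 N m, so the key is on its stop. The picture shows it still between the pads at (280,285). Hold, then open.

```bash
python3 -m inch '[{"gripper":0,"dx":0,"dy":0,"dz":0,"turn":0},{"gripper":0,"dx":0,"dy":0,"dz":0,"turn":0},{"gripper":0,"dx":0,"dy":0,"dz":0,"turn":0},{"gripper":0,"dx":0,"dy":0,"dz":0,"turn":0},{"gripper":0,"dx":0,"dy":0,"dz":0,"turn":0},{"gripper":0,"dx":0,"dy":0,"dz":0,"turn":0},{"gripper":0,"dx":0,"dy":0,"dz":0,"turn":0},{"gripper":0,"dx":0,"dy":0,"dz":0,"turn":0},{"gripper":0,"dx":0,"dy":0,"dz":0,"turn":0},{"gripper":0,"dx":0,"dy":0,"dz":0,"turn":0}]'
python3 -c "
from h import *
s=read_state();print(s['moment'],s['opening']*87);go((.4621,.1914,.1085),np.radians(149.7)-1.2)"
python3 -m inch '[{"gripper":100,"dx":0,"dy":0,"dz":0,"turn":0},{"gripper":100,"dx":0,"dy":0,"dz":0,"turn":0},{"gripper":100,"dx":0,"dy":0,"dz":0,"turn":0},{"gripper":100,"dx":0,"dy":0,"dz":0,"turn":0},{"gripper":100,"dx":0,"dy":0,"dz":0,"turn":0},{"gripper":100,"dx":0,"dy":0,"dz":0,"turn":0},{"gripper":100,"dx":0,"dy":0,"dz":0,"turn":0},{"gripper":100,"dx":0,"dy":0,"dz":0,"turn":0},{"gripper":100,"dx":0,"dy":0,"dz":0,"turn":0},{"gripper":100,"dx":0,"dy":0,"dz":0,"turn":0},{"gripper":100,"dx":0,"dy":0,"dz":0,"turn":0},{"gripper":100,"dx":0,"dy":0,"dz":0,"turn":0}]'
```

```text
time_s: 7.85
position: [0.4615, 0.1915, 0.1081]
tcp_rot: [[0.195, 0.981, 0.0], [0.981, -0.195, -0.0], [0.0, 0.0, -1.0]]
force: [2.4, -1.8, -1.6]
opening: 0.141
[-0.57918659 -0.39387638  0.67657384] 12.307091042231983
dx,dy,dz [-0.   0.6 -0.4] turn [-0.038  3.104] j [  9.7  32.2 106.4  -0.   41.4  20.9] t 7.85
time_s: 9.05
position: [0.4613, 0.1916, 0.108]
tcp_rot: [[0.195, 0.981, -0.0], [0.981, -0.195, -0.0], [-0.0, -0.0, -1.0]]
force: [0.1, 1.1, -0.5]
opening: 0.992
```

Open. Lift straight up and check that the key is back.

```bash
python3 -m inch '[{"gripper":100,"dx":0,"dy":0,"dz":-20,"turn":0},{"gripper":100,"dx":0,"dy":0,"dz":-50,"turn":0},{"gripper":100,"dx":0,"dy":0,"dz":-90,"turn":0},{"gripper":100,"dx":0,"dy":0,"dz":-120,"turn":0},{"gripper":100,"dx":0,"dy":0,"dz":-130,"turn":0},{"gripper":100,"dx":0,"dy":0,"dz":-130,"turn":0},{"gripper":100,"dx":0,"dy":0,"dz":-130,"turn":0}]'
python3 - <<'E'
from h import *
a=capture('wrist');b=capture('scene')
cv2.imwrite('pics/w4.png',np.hstack([cv2.resize(a[120:270,200:350],(400,400)),cv2.resize(b[110:290,180:360],(400,400))])[:,:,::-1])
E
```

```text
time_s: 9.75
position: [0.4603, 0.1914, 0.2369]
tcp_rot: [[0.195, 0.981, -0.002], [0.981, -0.195, -0.0], [-0.001, -0.002, -1.0]]
force: [-0.1, -0.1, 0.3]
opening: 0.999
```

View pics/w4.png

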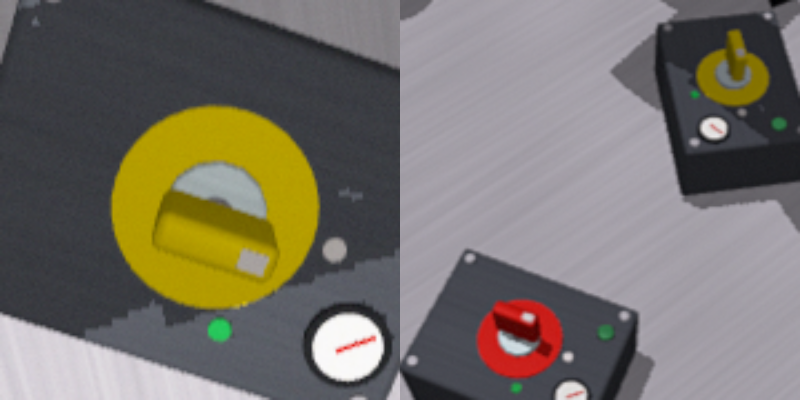

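The left view shows the yellow key back along the box's long side, its white mark facing the grey rest dot. The right view shows the red key unchanged. The gripper is clear, so I'm handing in.

```bash
python3 -c "
from rig import *
print(hand_in())"
```

```text
the job is handed in; nothing more can be done
None
```

I cranked the starter with the yellow key and handed the job in at about 10 s on the robot's clock, well under the 32 s limit.

- **Twist:** I gripped the key at about 12 mm and turned it clockwise to the stop. The moment about the vertical jumped from 0.09 to 0.67 N m there, and the tool ended about 0.04 rad past the estimated 1.2 rad.
- **Hold:** I held the key at the stop for a little over a second, and the moment stayed at about 0.68 N m.
- **Release:** I opened the fingers fully without moving the arm, then lifted 130 mm clear.

The last pictures show the yellow key back at rest, its mark facing the rest dot, and the red key unmoved. The force on the tool was near zero. No check failed or disagreed. One move command was refused for a missing gripper value, and nothing moved.

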